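# Lock a grease cartridge up into its dispensing stand

### The arm

A 7-joint arm with a two-finger parallel gripper is mounted at the origin on a cart in front of the work surface, level with it; the furniture and walls round the work are solid. World frame = base frame: x ahead of the robot, y to its left, z up, the work surface at z = 0. Lengths are in m, angles in rad, forces in N, time in s.
With the tool pointing down it reaches from about 0.425 to 0.875 m from the base axis. Payload 4.7 kg.
Tool frame: the origin (TCP) lies at the very end of the fingers, on their centre line; the grasp point (between the pads) lies behind it (grip_depth is the z of the grasp point in the tool frame, in m); z points along the fingers, y is the line along which they close (so a half turn about z gives the same grasp; the last joint's range is limited). The gripper opens to 85 mm and grips with 20 to 120 N. Pads are 22 mm wide; open, the fingers measure 114 mm over their backs; the gripper's body (76 mm by 85 mm) begins 54 mm behind the grasp point. The pads swing forward as they close: fully open they stand 13 mm farther back than shut.
Start: joints at [1.137, 0.321, -0.07, 1.45, 0.023, 1.371, -0.057], TCP at [0.281, -0.586, 0.231] pointing down, gripper open.
Joint ranges: [-2.86, 2.86], [-0.3, 2.09], [-1.38, 1.24], [0.06, 2.45], [-1.56, 4.7], [0.09, 2.05], [-2.69, 2.69]. Speed limits (rad/s): [2.57, 2.57, 3.14, 3.14, 3.14, 3.14, 3.14].

### API

Orientations are given as [roll, pitch, yaw] about the fixed x, y, z axes, in that order (R = Rz(yaw) Ry(pitch) Rx(roll)).
In Python, from cell import move_to, move_l, move_j, set_gripper, hold, ik, snapshot, camera_params, PlanningError, job_done, search_frame, read_time_s, read_joint_positions, read_joint_velocities, read_joint_efforts, read_tool_pos, read_ee_rot, read_ft_force, read_ft_torque, read_opening, read_gripper_force, grip_depth gives the robot as it stands. Calls block until the motion is done:
- move_to(position, orientation): joint-space move of the TCP to a pose.
- move_l(position, frame=None, velocity=0.15, stop_force=None): straight line of the TCP; frame=None keeps the orientation; velocity is the mean speed in m/s. With stop_force (N) it stops when the force on the tool has changed by that much, and returns True; else False.
- move_j(angles): joint-space move.
- set_gripper(opening, effort=None): opening from 0.0 (shut) to 1.0 (fully open); effort is the grip in N (None keeps the last); returns when the fingers have stopped.
- hold(seconds).
- ik(position, orientation): joint angles nearest the present ones, or None.
- snapshot(name): name is "side" or "top" or "wrist"; returns (picture, depth): 384x512x3 uint8, red, green, blue; 384x512 float32, m along the optical axis (not along the pixel's ray), 0 where there is no reading.
- camera_params(name): a dict with "vfov" (degrees; the focal length in pixels is half the picture's height over the tangent of half this angle, whatever the lens; pixels are square), "cx", "cy" (the principal point, pixels), "position" and "orientation" of the camera in the world; the wrist camera has in their place "mount" (4x4, takes a point from camera to tool coordinates, whose origin is the TCP and whose axes are the flange's). Camera axes: x right, y down, z forward; pixel columns grow to the right and rows downward; lengths in m; the calibration is good to about 2 mm. A picture is of the moment at which its call begins: read the wrist's pose just before it. camera_params takes no time and is no camera call.
A pose or a line that the arm cannot do raises PlanningError and nothing moves.
- job_done(): hands the job in; it is judged then, once.
Trained networks look in the newest picture that a camera, given by its name, has taken for a name from the list of things; names that differ only in an ending like _2 or _b are one class to them, and where a whole thing is asked for, a point or a joint stands for the part that bears it (a point fixed in the world has none). Each returns a list of dicts, best first, with "conf" (0 to 1); they miss things now and then, are a little off and sometimes report something else, mostly with a low value. They report only what shows in the picture. A call takes as long as a camera call. They do not tell look-alikes from the thing itself.
- search_frame(query, camera): "extent" ([left, top, width, height] in pixels, round what is visible of it).
Readings, each from a call of its own:
- read_time_s(): time.
- read_joint_positions(): joint angles.
- read_joint_velocities(): joint speeds.
- read_joint_efforts(): joint torques, N m.
- read_tool_pos(): TCP position.
- read_ee_rot(): TCP orientation.
- read_ft_force(): force on the tool from outside, world axes, zero at the start.
- read_ft_torque(): the same for the moment, N m.
- read_opening(): opening from 0.0 (shut) to 1.0 (fully open).
- read_gripper_force(): force on a finger pad.
Only numpy, scipy, OpenCV 4.12 (cv2) and the standard library are available. Lean on these libraries where they do the work, as an engineer would, in place of code of your own. Each camera call takes 0.05 s, during which the arm holds its last target. There are 200 camera calls.

### The job

Take the grease cartridge out of its black holder by the orange wing and hang it in the blue dispensing stand: bring its neck in through the collar's open front, push it gently up against the sprung pad so that its two lugs go up through the collar's gaps, twist it clockwise (seen from above) to the stop, and let the lugs settle in their lock pockets, so that it hangs there when you let go. Do not force it, and leave the other things on the table where they are.

Things in the scene. Friction and masses are not known exactly. Their poses are not given: they have to be found in the camera images.
- cartridge: Grease cartridge, 185 mm tall, 140 to 280 g, upright in the holder. Origin: centre of its flat foot; z up its axis, x along the two lugs and the wing's broad side (a half turn gives the same part). From the foot up: white barrel 28 mm across with green band, 0-70 mm; steel flange 38 mm across with lugs, 70-75 mm; neck 12 mm across, 75-143 mm; orange ring 20 mm across, 143-147 mm; grip wing above.
- cartridge_lugs (a point): Point on the cartridge's axis at the underside of the flange and lugs, 70 mm above the foot. The two lugs are 5 mm high, 12 mm wide and reach 31 mm from the axis along the cartridge's +x and -x.
- cartridge_wing (a point): Middle of the cartridge's orange grip wing, on the axis 165 mm above the foot. The wing is 32 mm (x) by 12 mm (y) by 40 mm high, to be pinched across its 12 mm from above.
- holder: Fixed black block 70x70 mm, 36 mm high, with one upright hole 31 mm across and 30 mm deep in which the cartridge stands loosely, its foot 6 mm above the table; origin: centre of its underside.
- stand: Fixed stand: grey base plate, top 15 mm up, 104 mm wide, from 53 mm in front of to 113 mm behind the collar's axis; steel post 20 mm across, 82 mm behind the axis, 176 mm high, carrying the blue collar. Origin: on the table under the collar's axis; z up, x from the collar's open front to the post. More than 25 N (added up over the contacts) between cartridge and stand spoils the collar.
- collar_axis (a point): On the collar's axis 120 mm above the table: underside of the two ledges at the middle setting. The collar is set by hand up to 12 mm above or below that; this point does not follow it, so the height must be felt. At the middle setting: ledge track 129.5 mm, lock pocket floor 126 mm, pad at rest 129 mm, plate 144-152 mm. Lug tops below 107 mm pass under any setting.
- collar_front (a point): Open front of the collar, 40 mm before the axis (stand -x), 148 mm up. The plate's neck slot is 20 mm wide; between the ledge ends the neck's way is about 17 mm wide. Ledges run from 21 to 33 mm from the axis. The two lug gaps lie in front and behind: lugs enter with the cartridge's x along the stand's x within 0.15 rad, then turn clockwise seen from above; the other way is blocked.
- pad_rest (a point): Middle of the sprung rubber pad's underside in the collar, at rest at the middle setting, 129 mm up. The flange lifts it: 3.2 N at first, 0.8 N more per mm, solid stop after 8.5 mm (10 N). Lugs clear the track at 5.5 mm lift (7.6 N): hold about 9 N beyond the cartridge's weight while turning. In the pockets it presses with about 5 N.
- lock_mark (a point): Red mark on the collar's plate over a lock pocket; lugs point to the two red marks when locked: 1.2 rad clockwise from entry, play 0.08 rad either way. The end stop is felt there; let down about 3.5 mm, the lugs then lie in the pockets. A white mark shows the entry direction.
- kit_box: black and white printed cardboard box, 172x222x66 mm, lying at the right; a bystander; origin at the centre of its underside
- screwdriver: red-handled screwdriver, 161 mm long, lying on the table; a bystander
- pen: black and white marker pen, 135 mm long, lying near the table's front edge; a bystander
- scissors: red-handled scissors, 199 mm long, lying near the front edge of the table; a bystander
- tape_1: roll of tan tape, 98 mm across, 25 mm high, lying on the table; a bystander
Mind the look-alikes: they are no part of the job. There is more than one size of the cartridge; the one meant has the size given above.

How it is judged:
On the way:
1. the cartridge stands on the collar's axis with its neck in the slot and its lugs along the entry gaps (horizontal distance between cartridge_lugs and collar_axis below 0.006 m and z of cartridge_lugs in the frame of stand between 0.085 and 0.15 m and angle between the x axis of cartridge and the x axis of stand, either way round below 0.3 rad), for 0.1 s.
At the end, for the whole second after the job is handed in: The cartridge hangs in the collar, let go and still: on its axis within 5 mm, upright within 0.08 rad, lugs 112.5 to 139.5 mm above the table (on the ledges at any height setting) and turned 1.2 rad from the entry direction within 0.11 rad, i.e. in the lock pockets (horizontal distance between cartridge_lugs and collar_axis below 0.005 m and z of cartridge_lugs in the frame of stand between 0.1125 and 0.1395 m and angle between the x axis of cartridge and the x axis of stand, either way round between 1.09 and 1.31 rad and angle between cartridge's own z axis and vertical below 0.08 rad and linear speed of cartridge below 0.02 m/s and angular speed of cartridge below 0.2 rad/s); the robot touches nothing.
It fails at once if the cartridge is forced against the stand with more than 25 N (contact force between cartridge and stand above 25 N).
It fails at once if a bystander is moved by more than 30 mm (distance of any of kit_box, screwdriver, pen, scissors, tape_1 from where it was at the start of the episode above 0.03 m).
It also fails if it takes over 70 s, if anything falls off the work surface, if the arm or the gripper's body presses on something with over 40 N, if the wrist force passes 120 N, or if a joint passes its speed limit or range.

## Working session

There is one attempt and no reset: what is moved stays moved. The work goes in short steps, each a Python script; the robot and the scene stay as the last script left them, time stands still between calls to the robot, and variables do not carry over. Pictures are saved under pics/ and viewed, at most 10 in all, crops included, and the job is handed in when it is done.

```bash
ls; mkdir -p pics
cat > h.py <<'E'
import numpy as np, cv2
from scipy.spatial.transform import Rotation as Ro
from cell import *
def cam(n):
    p=camera_params(n); f=192/np.tan(np.radians(p['vfov'])/2)
    if 'mount' in p:
        T=np.eye(4); r=np.array(read_ee_rot(),float)
        T[:3,:3]=r if r.shape==(3,3) else Ro.from_euler('xyz',r).as_matrix()
        T[:3,3]=read_tool_pos(); T=T@np.array(p['mount'])
    else:
        T=np.eye(4); o=np.array(p['orientation'],float)
        T[:3,:3]=o if o.shape==(3,3) else Ro.from_euler('xyz',o).as_matrix(); T[:3,3]=p['position']
    return f,p['cx'],p['cy'],T
def cloud(d,c):
    f,cx,cy,T=c; v,u=np.mgrid[:d.shape[0],:d.shape[1]]
    P=np.stack([(u-cx)/f*d,(v-cy)/f*d,d],-1)
    return P@T[:3,:3].T+T[:3,3]
def proj(P,c):
    f,cx,cy,T=c; q=(np.asarray(P)-T[:3,3])@T[:3,:3]
    return q[...,:2]/q[...,2:]*f+[cx,cy]
E
python3 - <<'E'
from h import *
print(read_ee_rot(),read_tool_pos(),grip_depth,read_time_s())
ims=[]
for n in ['top','side']:
    print(n,camera_params(n))
    c=cam(n); im,d=snapshot(n); np.savez(f'pics/{n}.npz',im=im,d=d,f=c[0],cx=c[1],cy=c[2],T=c[3])
    cv2.imwrite(f'pics/{n}0.png',cv2.resize(im[...,::-1],(800,600)))
    P=cloud(d,c)
    for q in ['cartridge','cartridge_wing','holder','stand','lock_mark','collar_front','tape_1','kit_box']:
        try:
            for r in search_frame(q,n)[:4]:
                l,t,w,h=r['extent']; u,v=int(l+w/2),int(t+h/2)
                print(q,np.round(r['extent'],0),round(r['conf'],2),P[min(v,383),min(u,511)].round(3))
        except Exception as e: print(q,e)
E
```

```text
pics
[-3.13965620e+00  1.06259371e-04  4.47800268e-01] [ 0.28115006 -0.58545233  0.23021047] -0.0187 0.0
top {'vfov': 47.14544485787937, 'cx': 252.78270384369767, 'cy': 194.70620309351872, 'position': array([-0.0552243 , -0.2912709 ,  1.86018876]), 'orientation': array([-2.75146270e+00, -2.62806601e-03, -1.26893435e+00])}
cartridge [110. 181.  22.  31.] 0.49 [0.447 0.44  0.149]
cartridge [194. 227.   8.  11.] 0.47 [0.407 0.092 0.101]
cartridge_wing [108. 176.  25.  38.] 0.6 [0.449 0.439 0.167]
cartridge_wing [179. 198.   9.  22.] 0.57 [0.476 0.176 0.13 ]
holder [174. 209.  21.  18.] 0.48 [0.467 0.182 0.037]
stand [282. 190.  28.  49.] 0.9 [ 0.585 -0.279  0.156]
lock_mark [284. 188.  28.  49.] 0.61 [ 0.597 -0.284  0.152]
lock_mark [173. 208.  26.  21.] 0.4 [0.468 0.176 0.052]
collar_front [284. 191.  26.  46.] 0.68 [ 0.587 -0.281  0.165]
tape_1 [238. 152.  20.  22.] 0.6 [ 0.831  0.003 -0.005]
kit_box [334. 225.  58.  50.] 0.82 [ 0.55  -0.593  0.062]
kit_box [173. 210.  23.  16.] 0.35 [0.471 0.18  0.028]
side {'vfov': 53.490140456035896, 'cx': 253.50857879521797, 'cy': 189.66594595774845, 'position': array([0.09944336, 1.03524652, 0.71044363]), 'orientation': array([-2.00977998, -0.00856552, -2.69977577])}
cartridge [208. 247.  38.  96.] 0.95 [0.439 0.451 0.133]
cartridge [250. 215.  17.  51.] 0.52 [0.481 0.187 0.114]
cartridge [286. 229.  10.  31.] 0.46 [0.442 0.001 0.002]
cartridge_wing [289. 230.   8.  35.] 0.75 [0.403 0.098 0.06 ]
cartridge_wing [206. 250.  34.  94.] 0.61 [0.445 0.457 0.132]
cartridge_wing [252. 216.  14.  51.] 0.57 [0.481 0.187 0.11 ]
holder [243. 255.  29.  26.] 0.82 [0.474 0.207 0.035]
stand [254. 160.  43.  50.] 0.66 [ 0.68  -0.433 -0.   ]
lock_mark [256. 159.  38.  47.] 0.7 [ 0.688 -0.455 -0.   ]
collar_front [250. 159.  43.  48.] 0.91 [ 0.696 -0.438 -0.   ]
tape_1 [187. 207.  26.  21.] 0.92 [ 0.821 -0.028 -0.003]
kit_box [290. 156.  48.  34.] 0.59 [ 0.525 -0.495  0.064]
```

View pics/top0.png

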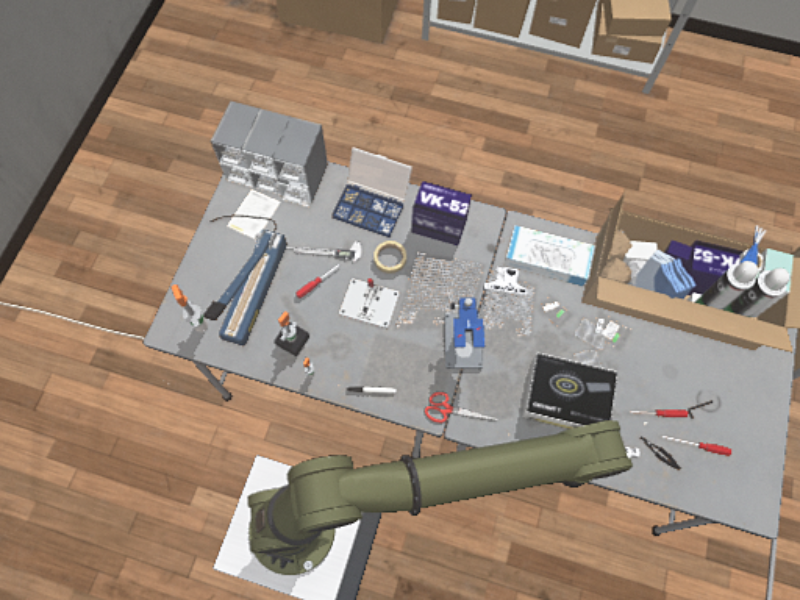

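View pics/side0.png

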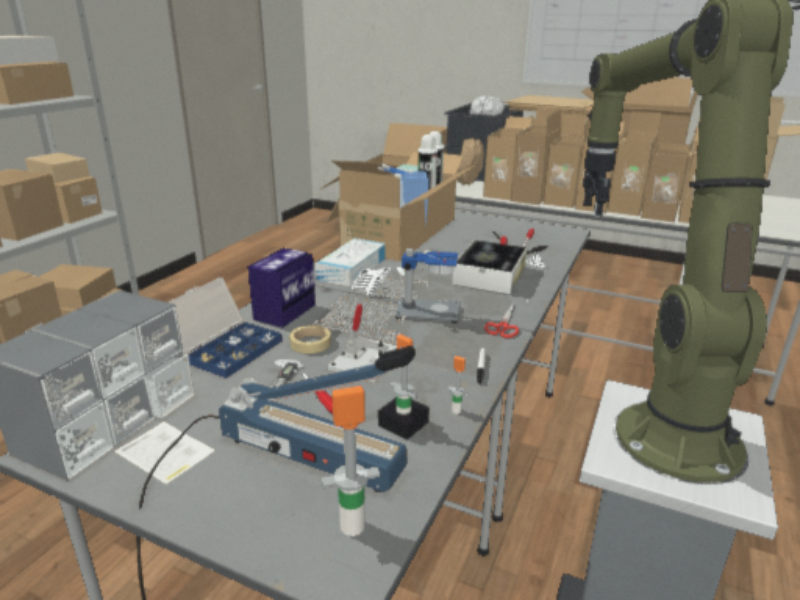

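Three candidates in the top picture (512 px scale): a big one at (120,196) standing on the bare table, a small one at (196,232) also on the bare table, and one at (184,212) in the black holder. The one in the holder fits, since the task says the cartridge stands upright in the holder. I'll check its height and get a crop from the wrist camera.

Run:
```python
from h import *
print(camera_params('wrist')); 
p=read_tool_pos(); move_l([p[0]+.05,p[1]+.05,.36],velocity=.25)
def go(x,y,z,yaw):
    try: move_to([x,y,z],[np.pi,0,yaw]); return True
    except PlanningError as e: print('PE',x,y,z,e); return False
for k,(x,y,yaw) in enumerate([(.60,-.22,.45),(.52,-.30,.45),(.45,.13,.45),(.50,.20,.45)]):
    for z in (.38,.34):
        if go(x,y,z,yaw): break
    hold(.2); c=cam('wrist'); im,d=snapshot('wrist')
    np.savez(f'pics/w{k}.npz',im=im,d=d,f=c[0],cx=c[1],cy=c[2],T=c[3])
    P=cloud(d,c); print(k,read_tool_pos(),read_time_s(),c[3][:3,3])
    for q in ['cartridge','cartridge_wing','holder','stand','lock_mark']:
        for r in search_frame(q,'wrist')[:2]:
            l,t,w,h=r['extent']; u,v=int(l+w/2),int(t+h/2)
            print(q,np.round(r['extent'],0),round(r['conf'],2),P[min(v,383),min(u,511)].round(3))
I=[np.load(f'pics/w{k}.npz')['im'] for k in range(4)]
g=np.vstack([np.hstack(I[:2]),np.hstack(I[2:])])[...,::-1]
cv2.imwrite('pics/grid.png',cv2.resize(g,(800,600),interpolation=cv2.INTER_AREA))
```

```text
{'vfov': 58.418304505057606, 'cx': 253.8928159716846, 'cy': 197.04430557862418, 'mount': array([[ 2.80487174e-04, -9.62002800e-01, -2.73039437e-01,
         6.83497365e-02],
       [ 9.99998609e-01, -1.79055873e-04,  1.65814521e-03,
        -6.46621767e-05],
       [-1.64402965e-03, -2.73039523e-01,  9.62001412e-01,
        -1.43291767e-01],
       [ 0.00000000e+00,  0.00000000e+00,  0.00000000e+00,
         1.00000000e+00]])}
0 [ 0.59959931 -0.22113683  0.37999326] 3.4167 [ 0.66112278 -0.19173403  0.52319346]
cartridge [  0. 168.  20.  18.] 0.59 [0.405 0.086 0.024]
cartridge_wing [  0. 168.  17.  16.] 0.77 [0.407 0.087 0.028]
cartridge_wing [257.  89.  99. 146.] 0.34 [ 0.628 -0.27   0.161]
stand [258.  93.  99. 144.] 0.91 [ 0.625 -0.273  0.161]
lock_mark [260.  89.  95. 150.] 0.61 [ 0.627 -0.271  0.163]
1 [ 0.52096119 -0.29861768  0.37983762] 4.4417 [ 0.58244197 -0.26853434  0.52320574]
stand [237.   0.  92. 146.] 0.69 [ 0.618 -0.283  0.161]
stand [349. 138. 163. 169.] 0.29 [ 0.542 -0.565  0.067]
lock_mark [233.   0.  95. 145.] 0.81 [ 0.618 -0.281  0.161]
2 [0.45035463 0.1292798  0.
[... 229 characters left out ...]
idge_wing [206.  95.  44.  40.] 0.86 [0.49  0.174 0.194]
holder [198.  77.  67.  68.] 0.87 [0.494 0.173 0.19 ]
stand [499. 180.  10.  32.] 0.68 [ 0.552 -0.259  0.002]
lock_mark [499. 177.  12.  36.] 0.53 [ 0.553 -0.254  0.011]
3 [0.49993387 0.19893186 0.38026916] 7.475 [0.56142851 0.22875469 0.52351284]
cartridge [ 0. 72. 98. 74.] 0.95 [0.449 0.44  0.107]
cartridge [243. 152.  37.  59.] 0.7 [0.488 0.184 0.157]
cartridge_wing [242. 155.  39.  54.] 0.93 [0.487 0.183 0.159]
cartridge_wing [ 1. 71. 98. 77.] 0.77 [0.448 0.439 0.106]
holder [228. 134.  68.  49.] 0.93 [0.494 0.184 0.036]
holder [454.   0.  54.  43.] 0.64 [ 0.793 -0.011  0.   ]
stand [455. 286.  47.  43.] 0.42 [ 0.42  -0.269  0.008]
```

View pics/grid.png

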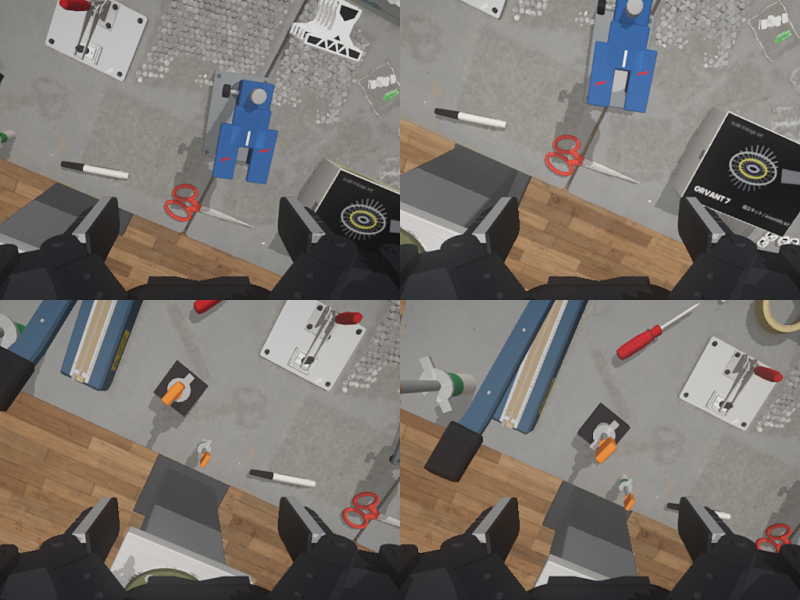

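The grid shows the cartridge in the black holder at (207-246,92-135) in wrist view 2, wing top about 0.192 m. That agrees with 185+6 mm; the small one nearby tops out far lower. The stand is at (258-356,93-239) in view 0 with its open front facing the robot. Next I'll fit both from the depth clouds and make an enlarged crop.

```bash
cat > m.py <<'E'
from h import *
def load(k):
    z=np.load(f'pics/w{k}.npz'); c=(float(z['f']),float(z['cx']),float(z['cy']),z['T']); return z['im'],z['d'],c,cloud(z['d'],c)
def hsv(im): return cv2.cvtColor(im,cv2.COLOR_RGB2HSV)
E
python3 - <<'E'
from m import *
for k in (2,3):
    im,d,c,P=load(k); H=hsv(im)
    print('table z',np.median(P[(abs(P[...,2])<.02)&(d>0)][:,2]).round(4))
    near=np.hypot(P[...,0]-.49,P[...,1]-.18)<.07
    o=near&(H[...,0]<18)&(H[...,1]>130)&(P[...,2]>.12)
    print(k,'orange',o.sum(),'zmax',np.percentile(P[o][:,2],[50,95,99]).round(4))
    zt=np.percentile(P[o][:,2],97); t=o&(P[...,2]>zt-.004); q=P[t][:,:2].astype(np.float32)
    r=cv2.minAreaRect(q*1000); w,v=np.linalg.eigh(np.cov(q.T)); print('rect',r,'pca ang',np.arctan2(v[1,1],v[0,1]).round(3),q.mean(0))
    # flange ring/lugs: steel around z .076-.081
    f=near&(P[...,2]>.066)&(P[...,2]<.09)&(H[...,1]<60); q=P[f][:,:2].astype(np.float32)
    if f.sum()>10: print('flange',f.sum(),np.median(P[f][:,2]),cv2.minAreaRect(q*1000))
    hb=near&(P[...,2]>.028)&(P[...,2]<.045)&(H[...,2]<70); print('holder',hb.sum(),np.median(P[hb][:,2]),cv2.minAreaRect(P[hb][:,:2].astype(np.float32)*1000))
crops=[]
for k in (0,1):
    im,d,c,P=load(k); H=hsv(im)
    near=np.hypot(P[...,0]-.6,P[...,1]+.28)<.15
    b=near&(H[...,0]>100)&(H[...,0]<130)&(H[...,1]>120)&(P[...,2]>.1)
    print('blue',b.sum(),np.percentile(P[b][:,2],[5,25,50,75,95]).round(4))
    pl=near&(abs(P[...,2]-np.median(P[b][:,2]))<.006)
    for nm,m in [('red',near&((H[...,0]<8)|(H[...,0]>172))&(H[...,1]>130)&(P[...,2]>.1)),('white',pl&(H[...,1]<50)&(H[...,2]>180))]:
        n,L,S,C=cv2.connectedComponentsWithStats(m.astype(np.uint8))
        for i in range(1,n):
            if S[i,4]>4:
                q=P[L==i]; w,v=np.linalg.eigh(np.cov(q[:,:2].T)); print(k,nm,S[i,4],C[i].round(1),q.mean(0).round(4),'ang',np.arctan2(v[1,1],v[0,1]).round(3))
    post=near&(P[...,2]>.168); print('post',post.sum(),np.median(P[post],0) if post.any() else '')
    # rectified plan view 1mm/3px at plate height via homography
    z=np.median(P[b][:,2]); xs=np.array([[.68,-.20],[.68,-.36],[.50,-.36],[.50,-.20]])
    pts=proj(np.c_[xs,np.full(4,z)],c).astype(np.float32)
    M=cv2.getPerspectiveTransform(pts,np.float32([[0,0],[400,0],[400,450],[0,450]]))
    crops.append(cv2.warpPerspective(im,M,(400,450)))
im,d,c,P=load(3)
cr=cv2.resize(im[100:230,190:320],(400,400),interpolation=cv2.INTER_CUBIC)
cv2.imwrite('pics/crop_c.png',cr[...,::-1])
cv2.imwrite('pics/plan.png',np.hstack(crops)[...,::-1])
E
```

```text
table z 0.0012
2 orange 481 zmax [0.1913 0.1928 0.5232]
rect ((491.1983642578125, 174.93353271484375), (13.095786094665527, 51.34149169921875), 66.42752075195312) pca ang 2.763 [0.48239708 0.17864092]
flange 454 0.08186949647118327 ((482.7750549316406, 177.34280395507812), (36.830970764160156, 54.982730865478516), 46.01637649536133)
holder 1505 0.03684513824753394 ((481.554931640625, 178.48098754882812), (68.54088592529297, 68.3116455078125), 77.30081176757812)
table z 0.0011
3 orange 574 zmax [0.1905 0.1929 0.4417]
rect ((503.39056396484375, 165.84930419921875), (15.890215873718262, 82.04842376708984), 58.20808029174805) pca ang 2.663 [0.4839829  0.17822264]
flange 584 0.08182573488639261 ((482.63677978515625, 181.6438446044922), (31.83614730834961, 61.6435546875), 57.968807220458984)
holder 1235 0.03692607184769897 ((481.9494934082031, 179.16859436035156), (69.093505859375, 68.4632568359375), 77.24436950683594)
blue 6198 [0.1596 0.1605 0.161  0.1616 0.1623]
0 red 25 [338.6 192.4] [ 0.6135 -0.3178  0.1615] ang 2.24
0 red 26 [287.5 203.4] [ 0.5781 -0.2734  0.1613] ang 2.263
0 white 54 [317.  176.7] [ 0.6187 -0.2883  0.1615] ang -2.841
post 32940 [ 0.61012527 -0.21669445  0.44843651]
blue 7415 [0.1596 0.1604 0.1609 0.1615 0.1622]
1 red 32 [310.3  93.3] [ 0.6132 -0.3173  0.1615] ang 2.244
1 red 32 [256. 106.] [ 0.5781 -0.2735  0.1614] ang 2.247
1 white 85 [287.4  74.5] [ 0.6189 -0.2883  0.1614] ang -2.847
post 33038 [ 0.53186069 -0.29058116  0.44840999]
```

View pics/plan.png

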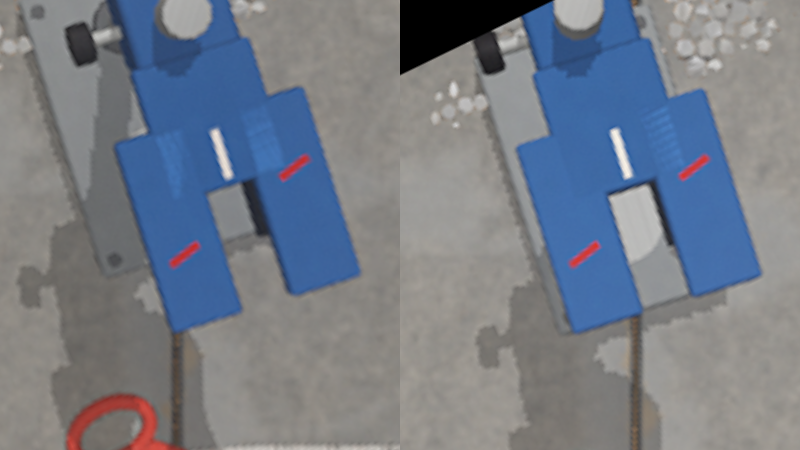

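View pics/crop_c.png

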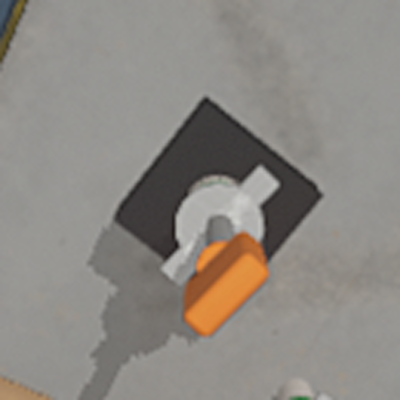

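The plan view shows the white entry mark at (220,153) and the red lock marks at (295,167) and (185,255). They are consistent: axis ≈ (0.596,-0.2955), stand yaw ≈ 0.30, plate top about 8 mm above the middle setting. The crop confirms the right cartridge: in the black holder at crop (215,225), wing and lugs on the same diagonal. Next are views at other wrist yaws, to cancel the camera mount error.

```bash
cat >> m.py <<'E'
def wing(k):
    im,d,c,P=load(k); H=hsv(im)
    o=(np.hypot(P[...,0]-.485,P[...,1]-.18)<.06)&(H[...,0]<18)&(H[...,1]>130)&(abs(P[...,2]-.1915)<.004)
    q=P[o]; r=cv2.minAreaRect(q[:,:2].astype(np.float32)*1000); w,v=np.linalg.eigh(np.cov(q[:,:2].T)); a=np.arctan2(v[1,1],v[0,1])
    # lugs/flange: steel top surface
    f=(np.hypot(P[...,0]-.482,P[...,1]-.179)<.045)&(abs(P[...,2]-.0822)<.004)&(H[...,1]<70)
    g=P[f][:,:2]; far=g[np.hypot(*(g-[.482,.179]).T)>.023]; m=np.mean(np.exp(2j*np.arctan2(far[:,1]-.179,far[:,0]-.482)))if len(far) else 0
    h=(np.hypot(P[...,0]-.482,P[...,1]-.179)<.06)&(P[...,2]>.028)&(P[...,2]<.045)&(H[...,2]<70)
    return dict(n=len(q),rect=np.round(r[0]+r[1]+(r[2],),1),a=round(a%np.pi,3),mean=q.mean(0).round(4),lug=round(np.angle(m)/2%np.pi,3) if len(far) else None,holder=np.round(cv2.minAreaRect(P[h][:,:2].astype(np.float32)*1000)[0],1))
def stand(k):
    im,d,c,P=load(k); H=hsv(im)
    m=(np.hypot(P[...,0]-.596,P[...,1]+.295)<.04)&((H[...,0]<8)|(H[...,0]>172))&(H[...,1]>130)&(abs(P[...,2]-.161)<.006)
    n,L,S,C=cv2.connectedComponentsWithStats(m.astype(np.uint8)); ii=np.argsort(-S[1:,4])[:2]+1
    q=[P[L==i].mean(0) for i in ii]; s=q[0]-q[1]
    return dict(axis=((q[0]+q[1])/2).round(4),n=S[ii,4],ang=round(np.arctan2(s[1],s[0])%np.pi,3))
E
python3 - <<'E'
from m import *
print(read_joint_positions().round(2))
def shot(k,x,y,yaw,z=.36):
    try: move_to([x,y,z],[np.pi,0,yaw])
    except PlanningError as e: print('PE',k,e); return
    hold(.2); c=cam('wrist'); im,d=snapshot('wrist'); np.savez(f'pics/w{k}.npz',im=im,d=d,f=c[0],cx=c[1],cy=c[2],T=c[3])
    print(k,read_joint_positions().round(2),read_time_s())
def at(k,tx,ty,yaw): shot(k,tx+.03*np.cos(yaw),ty+.03*np.sin(yaw),yaw)
at(4,.485,.18,-.9); at(5,.485,.18,1.6)
at(6,.59,-.295,1.6); at(7,.59,-.295,-1.2)
for f,ks in ((wing,(2,3,4,5)),(stand,(0,1,6,7))):
    for k in ks:
        try: print(k,f(k))
        except Exception as e: print(k,e)
im,d,c,P=load(1)
ax=np.array([.596,-.2955]); u=np.array([np.cos(.3),np.sin(.3)]); r=P[...,:2]-ax; s=r@u; t=r@[-u[1],u[0]]
for a in np.arange(-.14,-.03,.01):
    m=(s>a)&(s<a+.01)&(abs(t)<.035)&(d>0); print(round(a,2),np.percentile(P[m][:,2],98).round(3) if m.any() else None,end='; ')
E
```

```text
[ 0.37  0.11 -0.87  1.45  0.09  1.62 -1.61]
PE 4 the arm cannot take that pose within its joint ranges
5 [ 0.44  0.09 -0.96  1.51  0.07  1.58 -0.48] 9.025
6 [ 0.93  0.38 -0.77  1.22  0.26  1.65  0.24] 11.05
7 [ 0.67  0.39 -0.33  1.12  0.12  1.65 -2.39] 13.5417
2 {'n': 407, 'rect': array([481.9, 179. ,  11.8,  30.8,  69.5]), 'a': np.float64(2.822), 'mean': array([0.4821, 0.1789, 0.1913]), 'lug': np.float64(2.845), 'holder': array([481.6, 178.5])}
3 {'n': 340, 'rect': array([482. , 179.4,  11.4,  30.7,  71.6]), 'a': np.float64(2.814), 'mean': array([0.4826, 0.1795, 0.1913]), 'lug': np.float64(2.838), 'holder': array([481.9, 179.2])}
4 [Errno 2] No such file or directory: 'pics/w4.npz'
5 {'n': 364, 'rect': array([481.6, 179.5,  10.7,  31.3,  73.4]), 'a': np.float64(2.834), 'mean': array([0.4816, 0.18  , 0.1914]), 'lug': np.float64(2.83), 'holder': array([481.8, 178.8])}
0 {'axis': array([ 0.5958, -0.2956,  0.1614]), 'n': array([26, 25], dtype=int32), 'ang': np.float64(2.243)}
1 {'axis': array([ 0.5956, -0.2954,  0.1615]), 'n': array([32, 32], dtype=int32), 'ang': np.float64(2.245)}
6 {'axis': array([ 0.5957, -0.2953,  0.1615]), 'n': array([28, 26], dtype=int32), 'ang': np.float64(2.244)}
7 {'axis': array([ 0.5958, -0.2956,  0.1611]), 'n': array([30, 28], dtype=int32), 'ang': np.float64(2.243)}
-0.14 0.002; -0.13 0.003; -0.12 0.003; -0.11 0.003; -0.1 0.003; -0.09 0.002; -0.08 0.446; -0.07 0.463; -0.06 0.469; -0.05 0.462; -0.04 0.162; -0.03 0.162;
```

Run:
```python
from h import *
W=np.array([.4818,.1793]); yaw=-.316
set_gripper(.5)
move_to([*W,.30],[np.pi,0,yaw]); print(read_joint_positions().round(2))
move_l([*W,.215],velocity=.15)
print('stopped',move_l([*W,.158],velocity=.06,stop_force=6), read_tool_pos(), read_opening())
f0=np.array(read_ft_force())
set_gripper(0,effort=70); print('open',read_opening(),read_gripper_force(),read_tool_pos(),read_ft_force()-f0)
p=read_tool_pos(); print(move_l([p[0],p[1],p[2]+.02],velocity=.05,stop_force=8)); hold(.2); print(read_ft_force()-f0,f0)
c=cam('wrist'); im,d=snapshot('wrist'); cv2.imwrite('pics/g.png',im[...,::-1]); print(read_time_s(),read_ee_rot())
```

```text
[ 0.38  0.04 -0.8   1.65  0.03  1.46 -2.31]
stopped False [0.48211112 0.17944268 0.15839997] 0.4979631860280971
open 0.13268665099725954 68.60475540161133 [0.48217938 0.17949328 0.15846526] [-0.00242005  0.47812403  1.64490466]
False
[ 0.13464287  0.39624284 -2.92442755] [-0.0040589  -0.73046811  0.08348733]
18.925 [ 3.14134570e+00  5.41185168e-04 -3.15912790e-01]
```

View pics/g.png

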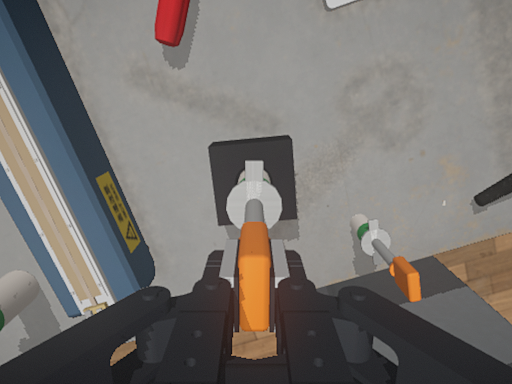

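The wing, at (255,275), is centred between the pads and aligned with them. The lugs at (254,175) lie in line with the wing. I'll carry it to the stand's front.

Run:
```python
from h import *
A=np.array([.5957,-.2955]); E=.302; u=np.array([np.cos(E),np.sin(E)])
p=read_tool_pos(); move_l([p[0],p[1],.30],velocity=.15)
pre=A-.085*u
move_to([*pre,.30],[np.pi,0,E]); hold(.3); f0=np.array(read_ft_force()); print('air',f0,read_time_s(),read_opening())
move_l([*pre,.176],velocity=.12); hold(.3); f0=np.array(read_ft_force()); print('low',f0)
print('stopped',move_l([*A,.176],velocity=.04,stop_force=4)); hold(.3)
print(read_ft_force()-f0,read_tool_pos(),A,read_time_s(),read_ee_rot())
im,d=snapshot('wrist'); im2,_=snapshot('side')
cv2.imwrite('pics/in.png',np.hstack([cv2.resize(im,(400,300)),cv2.resize(im2[140:230,225:345],(400,300))])[...,::-1])
```

```text
air [ 0.3380646   0.38825597 -2.03318826] 22.0083 0.1278773559888361
low [ 0.60148219 -1.28562894 -2.24467078]
stopped False
[-0.02432383  1.23867667  0.25791508] [ 0.59566914 -0.29550601  0.17602004] [ 0.5957 -0.2955] 26.0667 [-3.14158206e+00 -1.86015655e-05  3.01958971e-01]
```

View pics/in.png

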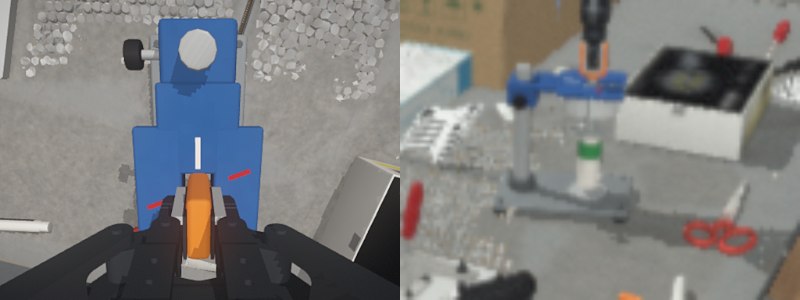

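The neck is in the slot with side forces near zero: the wing is under the white mark at (197,150), and the side crop shows the cartridge upright under the collar. Now I'll raise it slowly, feeling for the pad.

```bash
cat >> h.py <<'E'
A=np.array([.5957,-.2955]); Ey=.302
def favg(n=8):
    r=[]
    for _ in range(n): r.append(np.array(read_ft_force())); hold(.02)
    return np.mean(r,0)
E
python3 - <<'E'
from h import *
f0=favg(); print(f0)
print(move_l([*A,.205],velocity=.04,stop_force=4),read_tool_pos()); hold(.2); f0=favg(); print('base',f0)
z=read_tool_pos()[2]
while z<.236:
    z+=.0012; s=move_l([*A,z],velocity=.012,stop_force=6); f=favg(4)-f0; print(round(z,4),read_tool_pos()[2].round(4),f.round(2),s)
    if s or f[2]<-8.3 or np.hypot(f[0],f[1])>5: break
print(read_time_s(),read_ft_torque())
E
```

```text
[-0.21320303 -0.21677375 -2.01290359]
False [ 0.59554306 -0.29544876  0.20471363]
base [ 0.30492517 -0.20717972 -1.99229764]
0.2061 0.2061 [-0.44  0.03 -0.52] False
0.2073 0.2074 [-0.33  0.2  -0.54] False
0.2085 0.2085 [-0.18  0.37 -0.22] False
0.2097 0.2097 [-0.44  0.35 -0.58] False
0.2109 0.2109 [ 0.17  0.29 -0.05] False
0.2121 0.2121 [-0.39  0.58  0.21] False
0.2133 0.2133 [-0.42  0.31  0.08] False
0.2145 0.2145 [-0.19  0.2  -0.3 ] False
0.2157 0.2149 [ 0.2  -0.49 -3.88] False
0.2169 0.2165 [ 0.62  0.26 -5.62] False
0.2181 0.2178 [ 0.63  0.18 -6.18] False
0.2193 0.219 [ 0.66 -0.26 -6.98] False
0.2205 0.2202 [ 0.49  0.37 -7.84] False
0.2217 0.2214 [ 0.11  0.5  -9.1 ] False
31.9417 [-0.02637658 -0.25475086 -0.04181692]
```

Run:
```python
from h import *
b=np.array([.3,-.2,-2.0]); t0=np.array(read_ft_torque()); z=.2217
a=0
while a<1.24:
    a=min(a+.08,a+.08 if a<1.1 else a+.04)
    try: move_l([*A,z],[np.pi,0,Ey-a],velocity=.02)
    except Exception as e: print('x',e); move_to([*A,z],[np.pi,0,Ey-a])
    f=favg(4)-b; t=np.array(read_ft_torque())-t0
    print(round(a,2),round(Ey-read_ee_rot()[2],3),f.round(1),t.round(3),read_tool_pos().round(4),round(read_time_s(),1))
    if np.linalg.norm(f)>16 or abs(t[2])>.35: break
```

```text
0.08 0.078 [ 0.   0.6 -9.3] [0.136 0.26  0.006] [ 0.5955 -0.2954  0.2215] 32.3
0.16 0.158 [-0.7  1.1 -9.5] [ 0.204  0.405 -0.008] [ 0.5955 -0.2954  0.2216] 32.6
0.24 0.237 [-0.9  0.9 -9.3] [ 0.203  0.405 -0.014] [ 0.5956 -0.2954  0.2216] 32.9
0.32 0.317 [-1.   0.9 -9.3] [0.2   0.388 0.016] [ 0.5957 -0.2954  0.2217] 33.2
0.4 0.397 [-0.7  0.9 -9.1] [ 0.175  0.338 -0.034] [ 0.5957 -0.2955  0.2217] 33.5
0.48 0.477 [-0.1  0.5 -9.1] [ 0.11   0.347 -0.009] [ 0.5957 -0.2955  0.2217] 33.8
0.56 0.557 [-0.2  0.9 -9.3] [ 0.102  0.248 -0.029] [ 0.5958 -0.2955  0.2217] 34.2
0.64 0.637 [-0.2  0.2 -9.3] [0.149 0.26  0.001] [ 0.5958 -0.2955  0.2217] 34.5
0.72 0.717 [-0.6  0.4 -9.4] [ 0.149  0.312 -0.021] [ 0.5957 -0.2955  0.2217] 34.8
0.8 0.797 [-0.1  1.1 -9.2] [ 0.068  0.275 -0.01 ] [ 0.5957 -0.2955  0.2217] 35.1
0.88 0.877 [-0.4  0.5 -8.8] [0.104 0.279 0.028] [ 0.5957 -0.2955  0.2217] 35.4
0.96 0.957 [-0.2  0.8 -9.2] [ 0.107  0.242 -0.075] [ 0.5957 -0.2955  0.2217] 35.7
1.04 1.037 [-0.6  0.7 -9.6] [ 0.091  0.301 -0.007] [ 0.5957 -0.2955  0.2217] 36.1
1.12 1.117 [-0.8  0.4 -8.9] [ 0.128  0.31  -0.019] [ 0.5957 -0.2955  0.2217] 36.4
1.16 1.158 [-0.4  1.1 -9.2] [ 0.134  0.324 -0.058] [ 0.5957 -0.2955  0.2217] 36.7
1.2 1.199 [-0.5  0.7 -9.5] [0.161 0.344 0.025] [ 0.5957 -0.2955  0.2217] 37.0
1.24 1.239 [-0.2  0.3 -9.2] [ 0.14   0.318 -0.054] [ 0.5957 -0.2955  0.2217] 37.3
```

Run:
```python
from h import *
b=np.array([.3,-.2,-2.0]); z=.2217; t0=np.array(read_ft_torque())
for a in (1.26,1.28,1.30,1.32):
    move_l([*A,z],[np.pi,0,Ey-a],velocity=.02); f=favg(4)-b; t=np.mean([read_ft_torque() for _ in range(3)],0)-t0
    print(a,f.round(1),t.round(3))
    if abs(t[2])>.15: break
move_l([*A,z],[np.pi,0,Ey-1.215],velocity=.02); print('back',(favg(4)-b).round(1),read_ee_rot())
while z>.2135:
    z-=.0006; move_l([*A,z],velocity=.01); f=favg(5)-b; print(round(z,4),read_tool_pos()[2].round(4),f.round(1))
    if f[2]>0 or np.hypot(f[0],f[1])>5: break
im,d=snapshot('wrist'); cv2.imwrite('pics/lock.png',im[...,::-1]); print(read_time_s())
```

```text
1.26 [ 0.2  0.8 -9.6] [ 0.023 -0.172  0.176]
back [ 0.4  0.7 -9.1] [-3.14135483e+00 -2.06931007e-04 -9.13813210e-01]
0.2211 0.2212 [ 1.   0.9 -8.9]
0.2205 0.2206 [ 0.8  0.5 -8.3]
0.2199 0.22 [ 0.6  0.8 -7.9]
0.2193 0.2195 [ 1.1  0.5 -7.4]
0.2187 0.2188 [ 0.7  1.  -7.1]
0.2181 0.2182 [ 0.6  0.8 -6.4]
0.2175 0.2176 [ 1.1  1.3 -5.8]
0.2169 0.217 [ 1.2  0.6 -5.3]
0.2163 0.2167 [ 0.2  1.4 -3.4]
0.2157 0.2166 [-0.5  1.7  1.9]
41.3417
```

View pics/lock.png

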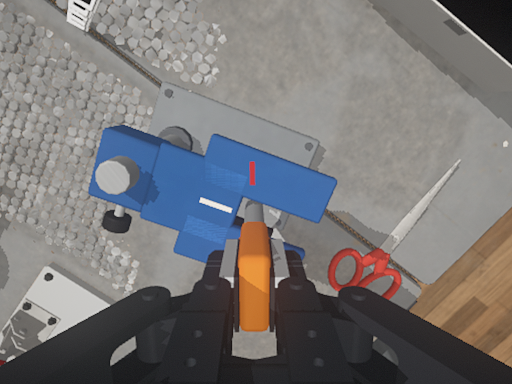

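The stop was felt at 1.26 rad, and the floor at 0.2166, which is the predicted pocket depth. The wing at (254,275) points at the red mark at (252,172). I'll release, retreat and check.

Run:
```python
from h import *
set_gripper(.45); hold(.3); p=read_tool_pos(); move_l([p[0],p[1],.27],velocity=.08); move_l([p[0],p[1],.38],velocity=.15)
move_to([.60-.02,-.24,.38],[np.pi,0,.45]); hold(.3)
c=cam('wrist'); im,d=snapshot('wrist'); P=cloud(d,c); H=cv2.cvtColor(im,cv2.COLOR_RGB2HSV)
o=(np.hypot(P[...,0]-A[0],P[...,1]-A[1])<.04)&(H[...,0]<18)&(H[...,0]>8)&(H[...,1]>130)&(P[...,2]>.2)&(P[...,2]<.3)
zt=np.percentile(P[o][:,2],90); q=P[o&(P[...,2]>zt-.004)]; w,v=np.linalg.eigh(np.cov(q[:,:2].T)); a=np.arctan2(v[1,1],v[0,1])
print(o.sum(),zt,cv2.minAreaRect(q[:,:2].astype(np.float32)*1000),'ang from entry',(Ey-a)%np.pi,read_time_s())
cv2.imwrite('pics/end.png',im[...,::-1])
```

```text
918 0.2502883735271702 ((595.5726318359375, -295.58404541015625), (10.983159065246582, 32.01914596557617), 37.45791244506836) ang from entry 1.2220708385081251 45.2333
```

View pics/end.png

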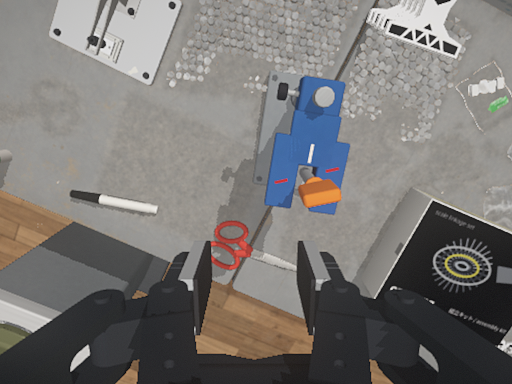

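The cartridge hangs free on the axis: the wing at (320,192) is in line with the red marks at (281,181) and (332,170), 1.22 rad from entry, with its top at 0.250 m.

```bash
python3 -c "
from cell import *
print(job_done())"
```

```text
the job is handed in; nothing more can be done
None
```

The cartridge hangs locked in the collar, about 1.22 rad from entry and on the axis to within about 1 mm by the last camera check, and the job was handed in at about 45 s; no verdict came back.

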